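# Pull the red-tagged boards from the battery-charging rack and fit its relays

### The arm

A 6-joint arm with a two-finger parallel gripper is mounted at the origin on the work surface. World frame = base frame: x ahead of the robot, y to its left, z up, the work surface at z = 0. Lengths are in m, angles in rad, forces in N, time in s.
With the tool pointing down it reaches from about 0.275 to 0.75 m from the base axis. Payload 10.2 kg.
Tool frame: the origin (TCP) lies between the finger pads; the fingertips stand 19 mm ahead of it and the grasp point (between the pads) is the TCP (tcp_to_tips is the distance from the TCP to the fingertips, in m); z points along the fingers, x is the direction in which the jaws open and shut, and the axes are right-handed (so a half turn about z gives the same grasp; the last joint's range is limited). The gripper opens to 88 mm and grips with 3 to 60 N. Pads are 18 mm wide; open, the fingers measure 123 mm over their backs; the gripper's body (75 mm by 187 mm) begins 45 mm behind the grasp point.
Start: joints at [0.948, 0.313, 1.498, -0, 1.331, -0.223], TCP at [0.204, 0.484, 0.258] pointing down, gripper open.
Joint ranges: [-2.94, 2.94], [-0.97, 2.17], [0.19, 2.56], [-1.23, 4.37], [0.02, 3.11], [-2.88, 2.88]. Speed limits (rad/s): [2.39, 2.39, 3.01, 3.14, 3.14, 3.14].

### API

Orientations are given as a rotation vector (axis times angle).
In Python, from rig import move_pose, move_l, move_j, open_gripper, close, sleep, inverse_kinematics, get_state, grab_frame, get_calibration, Unreachable, hand_in, boxes_of, place_of, tcp_to_tips gives the robot as it stands. Calls block until the motion is done:
- move_pose(position, orientation): joint-space move of the TCP to a pose.
- move_l(position, orientation=None, vel=0.15, force_limit=None): straight line of the TCP; orientation=None keeps the orientation; vel is the mean speed in m/s. With force_limit (N) it stops when the force on the tool has changed by that much, and returns True; else False.
- move_j(angles): joint-space move.
- open_gripper() and close(): open the fingers fully, or close them until they stop; the grip force is fixed at half the most.
- sleep(seconds).
- inverse_kinematics(position, orientation): joint angles nearest the present ones, or None.
- get_state(): the state.
- grab_frame(name): name is "scene" or "top" or "wrist"; returns the picture (384x512x3 uint8, red, green, blue); there is no depth.
- get_calibration(name): a dict with "K" (3x3 intrinsics, pixels), "eye" and "orientation" of the camera in the world. Camera axes: x right, y down, z forward; pixel columns grow to the right and rows downward; lengths in m; the calibration is good to about 2 mm. A picture is of the moment at which its call begins: read the wrist's pose just before it. get_calibration takes no time and is no camera call; for the wrist camera it gives the pose at the moment of the call.
A pose or a line that the arm cannot do raises Unreachable and nothing moves.
- hand_in(): hands the job in, once; it reports no verdict.
Trained networks look in the newest picture that a camera, given by its name, has taken for a name from the list of things; names that differ only in an ending like _2 or _b are one class to them, and where a whole thing is asked for, a point or a joint stands for the part that bears it (a point fixed in the world has none). Each returns a list of dicts, best first, with "confidence" (0 to 1); they miss things now and then, are a little off and sometimes report something else, mostly with a low value. They report only what shows in the picture. A call takes as long as a camera call. They do not tell look-alikes from the thing itself.
- boxes_of(name, camera): "position" ([row, column] in pixels, amid what is visible of it).
- place_of(name, camera): "position" ([row, column] in pixels: a listed point, or the origin of a listed thing).
The state is a dict: "t": time; "joint_positions": joint angles; "qvel": joint speeds; "effort": joint torques, N m; "tcp_pos": TCP position; "tool_rot": TCP orientation; "ft_force": force on the tool from outside, world axes, zero at the start; "torque": the same for the moment, N m; "width": finger opening in m.
Only numpy, scipy, OpenCV 4.12 (cv2) and the standard library are available. Lean on these libraries where they do the work, as an engineer would, in place of code of your own. Each camera call takes 0.05 s, during which the arm holds its last target. There are 200 camera calls.

### The job

Service the battery-charging rack on the bench: with its main switch off throughout the work, slide every charger board with a red grip strip straight up out of the card cage and stand each fully down in a slot of the black returns carrier, lowering it gently, and plug every loose white relay fully home into a relay socket on the rack. When all that is done, put the main switch fully back on; leave the board with the blue strip in its place and do not disturb the multimeter, screwdriver or spray can.

Things in the scene. Friction and masses are not known exactly. Their poses are not given: they have to be found in the camera images.
- rack: Grey charging rack, fixed, 150 x 300 mm; origin on the bench under it, z up. At its y -18 to 158 mm: card cage with four board slots along the rack's x, at y = 4, 48, 92, 136 mm; slots 6.5 mm wide, 105 mm long, floor 30 mm above the bench, guides and end plates up to 90 mm. At y -19 to -146 mm: supply housing 50 mm high, carrying the breaker (main switch) and the black relay socket block.
- board_a: Green charger board 100 x 4 mm, 100 mm tall, 0.14 kg, with a RED grip strip along its top edge (60 mm long, 10 mm thick, 80 to 100 mm up). Origin: middle of the lower edge; x along the length, y through the thickness, z up. Starts loose in any cage slot, top 130 mm above the bench. Parts stick out 11 mm from the +y face, up to 61 mm high, within 35 mm of the middle. May be absent.
- board_b: Another charger board with a red strip, the same as board_a. May be absent.
- board_c: Another charger board with a red strip, the same as board_a. May be absent.
- good_board: The same kind of board with a BLUE grip strip, standing in another slot of the cage. It stays where it is.
- carrier: Black plastic returns carrier with grey comb sides, fixed, 140 x 172 x 68 mm high; origin on the bench under its middle, z up. Three board slots along its x, at its y = -48, 0 and 48 mm; 12 mm wide, 114 mm long, yellow-striped floor 8 mm above the bench; a board stands in one loosely and leans a little.
- carrier_slot0 (a point): Middle of the floor of the carrier slot at y = -48 mm; axes as the carrier's.
- carrier_slot1 (a point): Middle of the floor of the carrier slot at y = 0; axes as the carrier's.
- carrier_slot2 (a point): Middle of the floor of the carrier slot at y = 48 mm; axes as the carrier's.
- relay_a: Plug-in relay: white block 46 (x) x 38 (y) x 30 mm with a yellow patch on top, on a grey plug foot 40 (x) x 32 (y) x 12 mm with a small lead-in; 42 mm tall, 0.1 kg. Origin: middle of the foot's underside, z up; stands on its foot on the bench. Fits a socket in two yaws half a turn apart.
- relay_b: Another relay, the same as relay_a.
- socket0 (a point): Middle of the mouth of the relay socket nearer the robot: hole 42 (x) x 34 (y) mm, 13.5 mm deep, bevelled 2 mm, in the top of the black block, 70 mm above the bench; axes as the rack's. Empty at the start. A relay fully home rests on its shoulder, its origin 12 mm below the mouth. Sockets are 68 mm apart.
- socket1 (a point): The second relay socket, the same, farther from the robot.
- main_switch (a joint): Angle (rad) of the breaker's orange-tipped toggle about a level axis along the rack's y: 0 = OFF, leaning 0.45 rad to the rack's -x (towards the robot); 0.9 = ON, leaning 0.45 rad to +x. Starts ON. It stays where it is left; about 2 N at the tip moves it. Under 0.12 counts as off, over 0.78 as on.
- switch_tip (a point): Outer end of the toggle, 50 mm from its hinge axis. The toggle is 8 mm thick and 14 mm wide (along y), its orange cap 12 x 18 mm over the last 14 mm.
- switch_hinge (a point): The toggle's hinge axis, at rack x = 0, y = -48 mm, 64 mm above the bench; the breaker body around it, 78 (x) x 36 (y) mm, is 72 mm high.
- multimeter: Yellow multimeter 75 x 150 x 35 mm lying on the bench; not to be disturbed.
- screwdriver: Screwdriver about 200 mm long lying on the bench; not to be disturbed.
- spray_can: Blue spray can, 54 mm across, 130 mm tall, standing on the bench; not to be disturbed.
Not all that is in view belongs to the job. What is shaped like the board_b but yellow is not meant.

How it is judged:
By the outcome, as a careful person would: the job done as asked, in the order asked, and still so for the second after the job is handed in, with the robot touching nothing.
Of board_a, board_b, board_c only 2 to 3 are there at a start; the rules pass over those that are not, and their reading is None.
At some moment in a run one of relay_a, relay_b may be knocked a few centimetres aside while the robot is not near it.
It also fails if it takes over 210 s, if anything falls off the work surface, if the arm or the gripper's body presses on something with over 40 N, if the wrist force passes 120 N, or if a joint passes its speed limit or range.

## Working session

There is one attempt and no reset: what is moved stays moved. The work goes in short steps, each a Python script; the robot and the scene stay as the last script left them, time stands still between calls to the robot, and variables do not carry over. Pictures are saved under pics/ and viewed, about 12 in all and at most 16, crops included, and the job is handed in when it is done.

```bash
ls; mkdir -p pics
cat > h.py <<'E'
import numpy as np, cv2
from scipy.spatial.transform import Rotation as R
from rig import *
def cal(c):
    k=get_calibration(c); o=np.array(k["orientation"],float)
    M=o if o.shape==(3,3) else R.from_rotvec(o).as_matrix()
    return np.array(k["K"]),np.array(k["eye"]),M
def pix2w(rc,c,z,C=None):
    K,e,M=C or cal(c)
    d=M@np.linalg.solve(K,[rc[1],rc[0],1]); s=(z-e[2])/d[2]
    return e+s*d
def w2pix(p,c,C=None):
    K,e,M=C or cal(c)
    q=K@(M.T@(np.array(p)-e)); return np.array([q[1]/q[2],q[0]/q[2]])
def snap(c,name=None):
    C=cal(c); im=grab_frame(c)
    if name: cv2.imwrite(f"pics/{name}.png",im[:,:,::-1])
    return im,C
def down(yaw): # tool z down, tool x at yaw
    c,s=np.cos(yaw),np.sin(yaw)
    return R.from_matrix(np.array([[c,s,0],[s,-c,0],[0,0,-1]])).as_rotvec()
E
python3 - <<'E'
from h import *
for c in("top","scene"):
    im,C=snap(c,c+"0"); print(c,C[1],C[2].round(2).tolist())
    for n in["rack","board_a","good_board","carrier","carrier_slot0","carrier_slot1","carrier_slot2","relay_a","socket0","socket1","switch_tip","switch_hinge"]:
        print(n,[(np.round(d["position"]).tolist(),round(d["confidence"],2)) for d in place_of(n,c)][:6])
print(get_state())
E
```

```text
pics
top [ 0.52588975 -0.01391803  1.24365052] [[0.0, -1.0, 0.07], [-1.0, 0.0, 0.02], [-0.02, -0.07, -1.0]]
rack [([223.0, 334.0], 0.94)]
board_a [([162.0, 366.0], 0.86), ([224.0, 307.0], 0.64), ([225.0, 320.0], 0.57), ([228.0, 294.0], 0.57), ([221.0, 157.0], 0.53)]
good_board [([226.0, 335.0], 0.7)]
carrier [([221.0, 164.0], 0.92)]
carrier_slot0 [([218.0, 144.0], 0.87), ([220.0, 157.0], 0.75), ([223.0, 172.0], 0.6), ([207.0, 377.0], 0.47)]
carrier_slot1 [([218.0, 144.0], 0.87), ([220.0, 157.0], 0.75), ([223.0, 172.0], 0.6), ([207.0, 377.0], 0.47)]
carrier_slot2 [([218.0, 144.0], 0.87), ([220.0, 157.0], 0.75), ([223.0, 172.0], 0.6), ([207.0, 377.0], 0.47)]
relay_a [([191.0, 247.0], 0.63), ([229.0, 256.0], 0.62)]
socket0 [([233.0, 379.0], 0.61), ([227.0, 296.0], 0.61), ([205.0, 375.0], 0.59), ([227.0, 334.0], 0.24)]
socket1 [([233.0, 379.0], 0.61), ([227.0, 296.0], 0.61), ([205.0, 375.0], 0.59), ([227.0, 334.0], 0.24)]
switch_tip []
switch_hinge [([223.0, 353.0], 0.62)]
scene [ 1.22114979 -0.65193705  0.76733776] [[0.74, 0.41, -0.53], [0.67, -0.44, 0.59], [0.01, -0.8, -0.6]]
rack [([2
[... 768 characters left out ...]
 [([240.0, 142.0], 0.83), ([202.0, 220.0], 0.36)]
{'t': 1.3, 'joint_positions': array([ 9.47587283e-01,  3.12904665e-01,  1.49767766e+00, -5.19452645e-06,
        1.33100907e+00, -2.23406461e-01]), 'qvel': array([ 0.00067207,  0.00187724,  0.00020448, -0.00155539,  0.00058819,
        0.00144291]), 'effort': array([-9.62847989e-04, -4.02107334e+01, -2.52416396e+01,  6.93476480e-02,
        3.19727487e-02,  1.83446866e-05]), 'tcp_pos': array([0.2043717 , 0.48360075, 0.25772621]), 'tool_rot': array([2.61831684e+00, 1.73608596e+00, 4.65194394e-06]), 'ft_force': array([-0.56522692, -0.16030843,  0.48912179]), 'torque': array([ 0.06695847, -0.01432763,  0.01861071]), 'width': 0.08813445033849876}
```

Run:
```python
import cv2
a=cv2.imread("pics/top0.png")[130:290,110:430]
cv2.imwrite("pics/top0c.png",cv2.resize(a,None,fx=2.5,fy=2.5,interpolation=cv2.INTER_CUBIC))
a=cv2.imread("pics/scene0.png")
cv2.imwrite("pics/scene0c.png",cv2.resize(a,None,fx=1.5,fy=1.5,interpolation=cv2.INTER_CUBIC))
```

```text
(no output)
```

View pics/top0c.png

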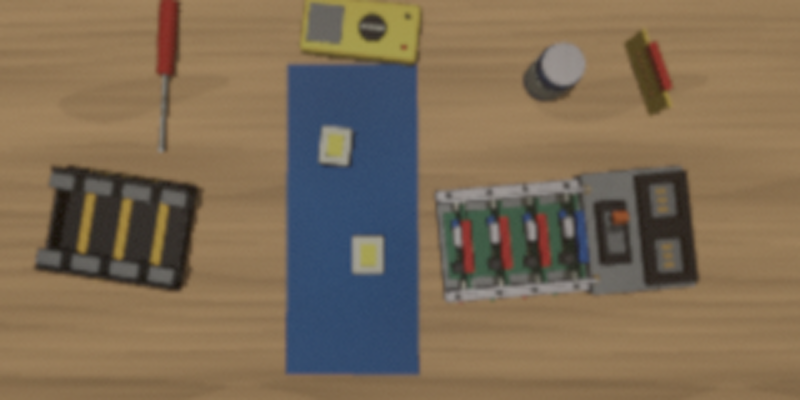

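View pics/scene0c.png

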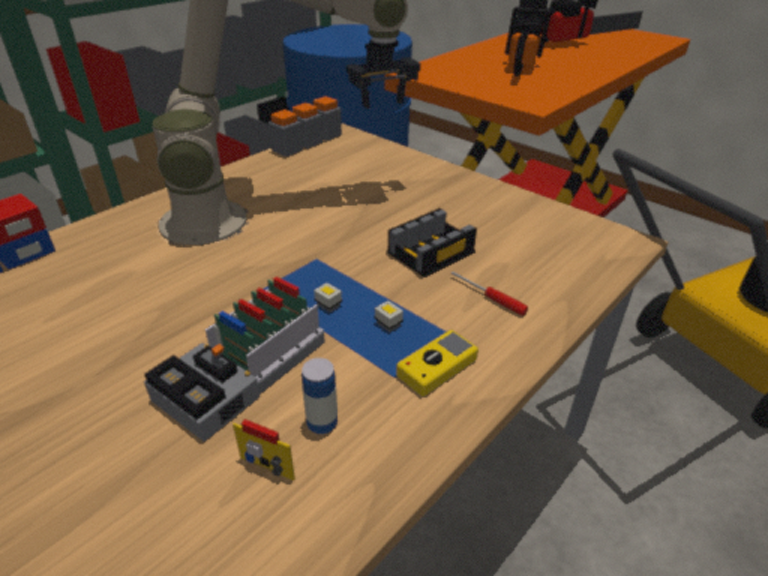

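The top view shows three red-strip boards in the cage at crop x≈467, 505 and 543, with the blue one at 583. The yellow look-alike stands alone at (650,72), so it is not meant. The carrier is on the left and empty, and two relays sit on the blue mat at (335,146) and (368,255). The toggle is ON. Next I take close wrist views of the rack, the carrier and the relays.

Run:
```python
from h import *
C=cal("top")
P=lambda x,y,z: pix2w((130+y/2.5,110+x/2.5),"top",z,C).round(3)
b=[P(467,247,.13),P(505,245,.13),P(543,242,.13),P(583,237,.13)]
s=[P(663,200,.07),P(670,255,.07)]
car=[P(87,223,.008),P(123,228,.008),P(160,234,.008)]
rel=[P(335,146,.042),P(368,255,.042)]
print(b,s,car,rel)
yaw=np.arctan2(s[0][1]-s[1][1],s[0][0]-s[1][0])
print("rackyaw",yaw, np.arctan2(b[0][1]-b[3][1],b[0][0]-b[3][0])-np.pi/2)
m=(b[1]+b[2])/2
q=get_state()["tool_rot"];print(R.from_rotvec(q).as_matrix().round(2))
for n,p in(("wrack",[m[0],m[1]-.05,.42]),("wcar",[car[1][0],car[1][1],.36])):
    for off in (0,):
        move_pose(p,down(np.pi/2 if n=="wrack" else np.pi/2))
        im,C=snap("wrist",n); print(n,C[1].round(3),C[2].round(2).tolist())
        for k in["board_a","good_board","socket0","switch_tip","switch_hinge","rack"] if n=="wrack" else["carrier","carrier_slot0","relay_a"]:
            print(k,[(np.round(d["position"]).tolist(),round(d["confidence"],2)) for d in place_of(k,"wrist")][:6])
print(get_state()["joint_positions"])
```

```text
[array([ 0.512, -0.135,  0.13 ]), array([ 0.515, -0.178,  0.13 ]), array([ 0.518, -0.222,  0.13 ]), array([ 0.524, -0.268,  0.13 ])] [array([ 0.568, -0.378,  0.07 ]), array([ 0.502, -0.385,  0.07 ])] [array([0.541, 0.339, 0.008]), array([0.535, 0.292, 0.008]), array([0.527, 0.245, 0.008])] [array([0.637, 0.019, 0.042]), array([ 0.501, -0.022,  0.042])]
rackyaw 0.10566558209985595 0.08998192120292337
[[ 0.39  0.92  0.  ]
 [ 0.92 -0.39 -0.  ]
 [ 0.    0.   -1.  ]]
wrack [ 0.434 -0.25   0.547] [[-0.0, 0.95, 0.32], [1.0, 0.0, 0.0], [0.0, 0.32, -0.95]]
board_a [([143.0, 291.0], 0.88), ([141.0, 318.0], 0.73), ([147.0, 268.0], 0.72), ([237.0, 200.0], 0.61)]
good_board [([147.0, 243.0], 0.92)]
socket0 [([176.0, 178.0], 0.76), ([134.0, 173.0], 0.72)]
switch_tip [([169.0, 213.0], 0.47)]
switch_hinge [([147.0, 244.0], 0.63), ([154.0, 212.0], 0.56)]
rack [([145.0, 244.0], 0.85), ([143.0, 293.0], 0.53)]
wcar [0.452 0.29  0.487] [[0.0, 0.95, 0.32], [1.0, -0.0, -0.0], [0.0, 0.32, -0.95]]
carrier [([145.0, 258.0], 0.7)]
carrier_slot0 [([142.0, 225.0], 0.72), ([146.0, 256.0], 0.65), ([149.0, 285.0], 0.56)]
relay_a [([124.0, 70.0], 0.83), ([200.0, 104.0], 0.83), ([145.0, 257.0], 0.55)]
[ 3.06620397e-01  4.70278575e-01  1.01177545e+00 -2.94251285e-05
  1.65939585e+00 -1.26327484e+00]
```

Run:
```python
import cv2,numpy as np
a=cv2.imread("pics/wrack.png")[70:260,140:370]
b=cv2.imread("pics/wcar.png")[70:260,140:370]
f=lambda x:cv2.resize(x,None,fx=3.4,fy=3.1,interpolation=cv2.INTER_CUBIC)
cv2.imwrite("pics/wrackc.png",f(a))
cv2.imwrite("pics/wcarc.png",f(b))
```

```text
(no output)
```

View pics/wrackc.png

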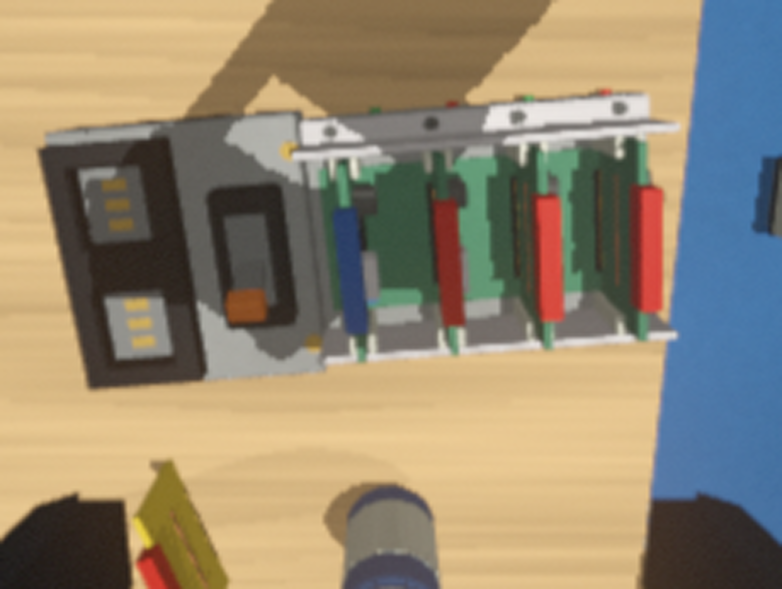

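View pics/wcarc.png

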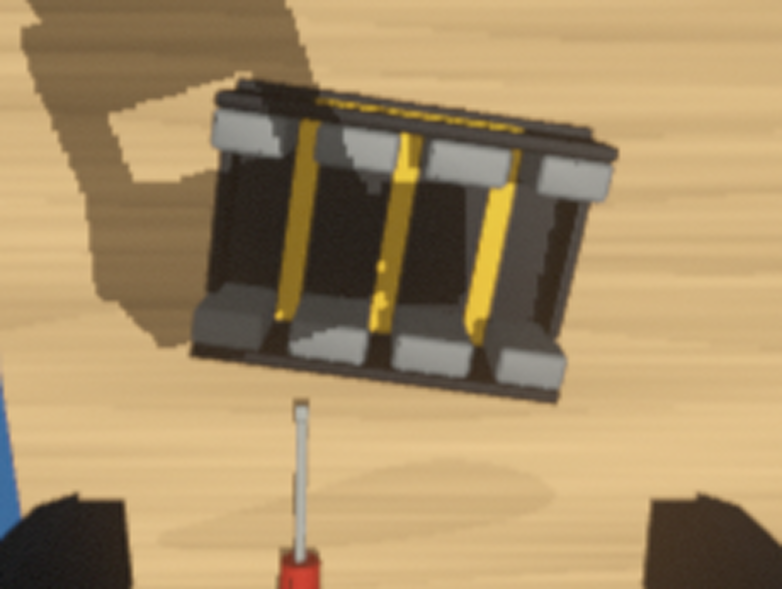

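Three red boards stand at rack y = 48, 92 and 136 and the blue one at y = 4. The PCB sticks out past the strip at both ends, so the jaws must close across the thickness. The fingers open wider than the gaps between boards, so I'll work from the +y end with an offset tool. Next I fit the poses.

```bash
cat >> fit.py <<'E'
RK=[.5251,-.2705,.0901]; CA=[.536,.2935,-.138]
def rk(x,y,z): return T(RK,(x/1e3,y/1e3,z/1e3))
def ca(x,y,z): return T(CA,(x/1e3,y/1e3,z/1e3))
RY=down(RK[2]+np.pi/2)
def st(): 
    s=get_state(); return round(s["t"],1),s["tcp_pos"].round(4),round(s["width"],4),s["ft_force"].round(1)
E
python3 - <<'E'
from fit import *
close()
move_pose(rk(52,-48,220),RY); move_l(rk(52,-48,113),RY)
print(st())
h=move_l(rk(-4,-48,113),RY,vel=.05,force_limit=12); print(h,st(),rk(0,-48,113))
move_l(rk(30,-48,113),RY); move_l(rk(30,-48,200),RY)
move_pose(rk(0,20,400),RY); open_gripper()
im,C=snap("wrist","sw1")
print([d for d in place_of("switch_tip","wrist")][:2], w2pix(rk(-21.7,-48,109),"",C),w2pix(rk(21.7,-48,109),"",C))
a=im[40:260,120:370]; cv2.imwrite("pics/sw1c.png",cv2.resize(a[:,:,::-1],None,fx=3.2,fy=2.7,interpolation=cv2.INTER_CUBIC)); print(st())
E
```

```text
(11.1, array([ 0.5817, -0.3138,  0.1142]), 0.0004, array([0.6, 0.2, 0.4]))
True (12.0, array([ 0.5298, -0.3184,  0.1127]), 0.0004, array([ 4.6,  0.1, -0.4])) [ 0.52941895 -0.3183053   0.113     ]
[{'position': [138.0, 208.7], 'confidence': 0.69}] [137.40563383 207.62211223] [166.3262825  209.11361163]
(15.4, array([ 0.5233, -0.2506,  0.4   ]), 0.0881, array([-0.2, -0.1, -0.8]))
```

View pics/sw1c.png

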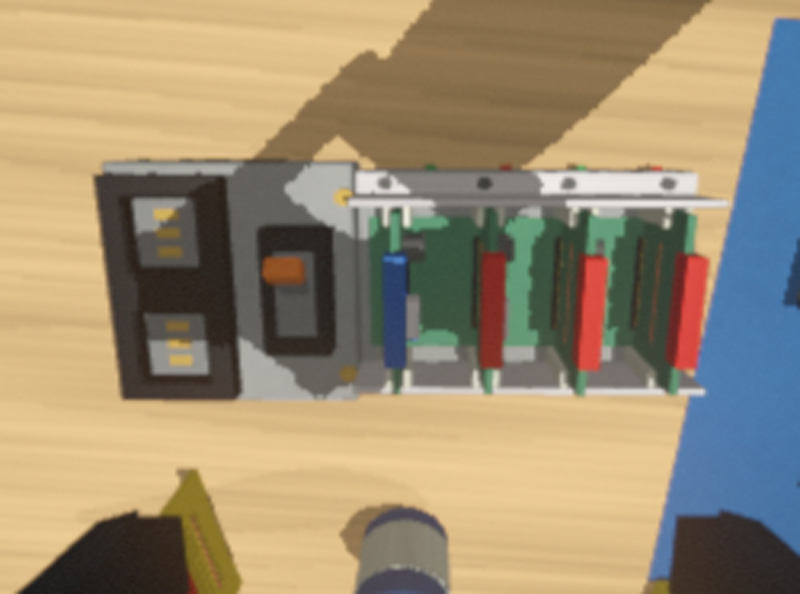

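The toggle now leans to -x: its tip at (138,209) matches the predicted OFF position (137,208). Next I take the outermost red board.

```bash
cat >> fit.py <<'E'
def pick(y,d=28):
    move_pose(rk(0,y+d,230),RY)
    hit=move_l(rk(0,y+d,119),RY,vel=.1,force_limit=12); print("down",hit,st())
    if hit: return False
    close(); w0=st(); print("close1",w0)
    k=d
    while k>0 and get_state()["width"]>.0125:
        k=max(0,k-5); move_l(rk(0,y+k,119),RY,vel=.05); close(); print(k,st())
    return True
E
python3 - <<'E'
from fit import *
print(pick(136))
im,C=snap("scene","p1"); cv2.imwrite("pics/p1c.png",cv2.resize(im[110:310,90:350,::-1],None,fx=3,fy=3))
E
```

```text
down False (17.6, array([ 0.5106, -0.1073,  0.1196]), 0.0882, array([-0. ,  0. ,  0.2]))
close1 (18.5, array([ 0.5115, -0.1169,  0.1191]), 0.037, array([ -0.2, -59.7, -19. ]))
23 (19.0, array([ 0.5119, -0.1221,  0.1192]), 0.0263, array([ -0.2, -61.2, -17.7]))
18 (19.4, array([ 0.5124, -0.1272,  0.1193]), 0.0164, array([  0.5, -60.3, -19. ]))
13 (19.9, array([ 0.5127, -0.1307,  0.1193]), 0.0099, array([ -0.3, -50.4, -15.8]))
True
```

View pics/p1c.png

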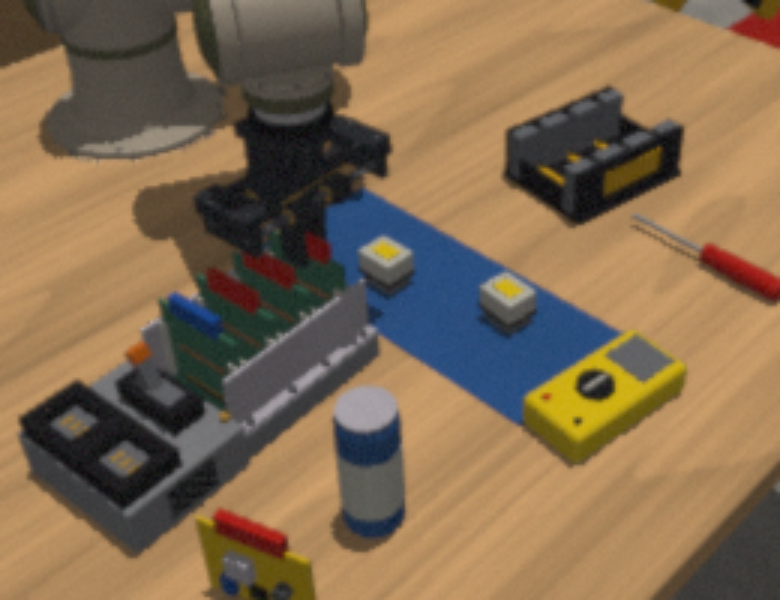

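The jaws have closed on the first red board's strip (width 9.9 mm), at crop (315,250). The arm is compliant, so I relax the side load, lift, and refine the carrier pose from its floor stripes.

Run:
```python
from fit import *
K,e,M=cal("wrist")
Mw=np.array([[0,.9483,.3174],[1,0,0],[0,.3174,-.9483]])
Cc=(K,np.array([.45220712,.29059529,.48679466]),Mw)
px=lambda x,y:(70+y/3.1,140+x/3.4)
def res(p):
    r=[]
    for y,L in((-.048,((310,120),(287,320))),(0,((411,133),(378,332))),(.048,((510,160),(472,335)))):
        for a in L:
            q=pix2w(px(*a),"",.008,Cc)[:2]-p[:2]
            r.append(1000*(-np.sin(p[2])*q[0]+np.cos(p[2])*q[1]-y*p[3]))
    r.append(10*(p[0]-.536)); 
    return r
f=least_squares(res,[.536,.2935,-.138,1]); print(f.x.round(4),f.fun.round(1))
move_l(rk(0,136+5,119),RY,vel=.02); print(st())
print(move_l(rk(0,136+4.5,170),RY,vel=.06),st())
print(move_l(rk(0,136+4,300),RY,vel=.15),st())
```

```text
[ 0.536   0.2947 -0.1459  1.0076] [-0.5  0.9 -0.3 -0.4  0.9 -0.6 -0. ]
(20.5, array([ 0.5127, -0.1316,  0.1193]), 0.0093, array([  0.5, -10.8,  -0.8]))
False (21.5, array([ 0.5123, -0.1304,  0.1697]), 0.0099, array([ 0.3,  0.2, -1.8]))
False (22.5, array([ 0.5122, -0.1309,  0.299 ]), 0.0096, array([-0.6, -0.2, -1.3]))
```

```bash
sed -i 's/CA=.*/CA=[.536,.2945,-.144]/' fit.py
cat >> fit.py <<'E'
CY=down(CA[2]+np.pi/2)
def lower(ys):
    move_pose(ca(0,ys,290),CY)
    move_l(ca(0,ys,175),CY,vel=.12)
    for z in (175,150): pass
    hit=move_l(ca(0,ys,95),CY,vel=.035,force_limit=5); s=st(); print("lower",hit,s); return s[1][2]
E
python3 - <<'E'
from fit import *
lower(-48)
im,C=snap("wrist","l1"); im2,C=snap("scene","l1s")
a=cv2.resize(im[:,:,::-1],None,fx=.9,fy=.9); b=cv2.resize(im2[80:220,220:360,::-1],None,fx=2.4,fy=2.4); 
b=cv2.resize(b,(345,345)); 
cv2.imwrite("pics/l1c.png",np.hstack([cv2.resize(a,(455,345)),b]))
E
```

```text
lower True (27.1, array([0.529 , 0.2471, 0.0972]), 0.0095, array([-0.9,  0.1,  4.7]))
```

View pics/l1c.png

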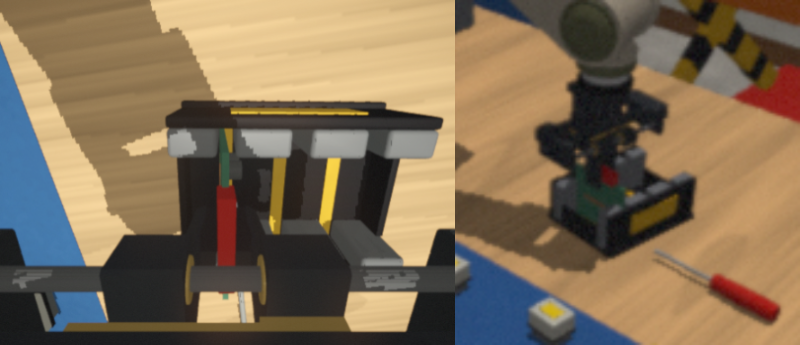

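The board is in slot 0: it touched the floor at TCP z = 0.0972, as expected. I release it and fetch the second board.

Run:
```python
from fit import *
open_gripper(); move_l(ca(0,-48,200),CY,vel=.15); print(st())
im,C=snap("wrist"); print([(np.round(d["position"]).tolist(),round(d["confidence"],2)) for d in place_of("board_a","wrist")],w2pix(ca(0,-48,8),"",C))
move_pose(rk(0,120,260),RY)
print(pick(92))
k=96.5
move_l(rk(0,k,119),RY,vel=.02); print(st())
```

```text
(29.2, array([0.5287, 0.2469, 0.199 ]), 0.0881, array([ 0. , -0.3,  0.7]))
[([173.0, 249.0], 0.6)] [169.57723843 254.55408684]
down False (32.3, array([ 0.5146, -0.1511,  0.1196]), 0.0881, array([ 0.2, -0.6,  0.2]))
close1 (33.3, array([ 0.5154, -0.1612,  0.1192]), 0.0359, array([  2.2, -60.3, -21.7]))
23 (33.8, array([ 0.5159, -0.1664,  0.1193]), 0.0252, array([  2.2, -61. , -21.4]))
18 (34.2, array([ 0.5163, -0.1715,  0.1194]), 0.0151, array([  1.8, -61.1, -20.6]))
13 (34.7, array([ 0.5166, -0.1746,  0.1194]), 0.0098, array([  0.6, -49.8, -16.5]))
True
(35.3, array([ 0.5166, -0.1755,  0.1193]), 0.0102, array([ -0.2, -10.1,  -1.4]))
```

```bash
cat >> fit.py <<'E'
def release_biased(ys,zf):
    z=zf*1e3
    print("bias",move_l(ca(0,ys+8,z+.5),CY,vel=.03,force_limit=30),st())
    open_gripper(); print("open",st())
    move_l(ca(0,ys+28,z+1),CY,vel=.06); print("shift",st())
    open_gripper(); print("open2",st())
    move_l(ca(0,ys+28,200),CY,vel=.15); print("up",st())
E
python3 - <<'E'
from fit import *
print(move_l(rk(0,96.5,170),RY,vel=.06),st())
move_l(rk(0,96.5,300),RY,vel=.2)
z=lower(2)
if abs(z-.097)<.004: release_biased(2,z)
im,C=snap("wrist","r2"); cv2.imwrite("pics/r2c.png",im[:,:,::-1])
E
```

```text
False (36.3, array([ 0.5163, -0.1742,  0.1697]), 0.0097, array([-0.6, -0.5, -1.5]))
lower True (41.9, array([0.5362, 0.2966, 0.0973]), 0.0093, array([-0.7,  0. ,  6.1]))
bias False (42.4, array([0.5371, 0.3023, 0.0973]), 0.0099, array([ -3. , -13.9,   2.6]))
open (43.6, array([0.5375, 0.3045, 0.0979]), 0.0881, array([0.5, 0.4, 0.4]))
shift (44.1, array([0.5402, 0.3245, 0.0981]), 0.0878, array([ 0.3,  0.1, -0.3]))
open2 (44.3, array([0.5403, 0.324 , 0.0983]), 0.0882, array([ 0.1, -0.1,  0.3]))
up (45.1, array([0.5399, 0.324 , 0.1989]), 0.088, array([-0.5, -0.8,  0.4]))
```

View pics/r2c.png

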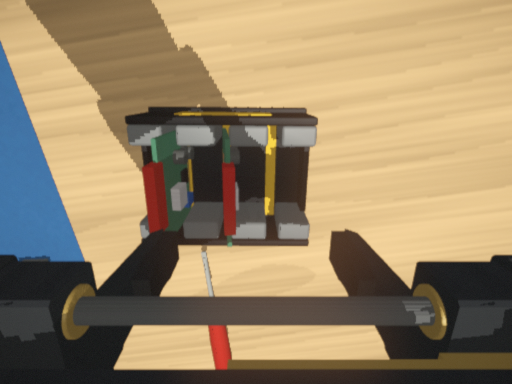

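Slot 1 (strip at column 229) is filled. The board in slot 0 (column 155) leans outward, so I check whether it is still seated.

Run:
```python
from fit import *
C=cal("wrist")
for o in (0,-8,-12,-20): print(o,[w2pix(ca(x,-48+o,105),"",C).round() for x in(-30,30)])
print([w2pix(ca(x,4,108),"",C).round() for x in(-30,30)])
move_pose(ca(-10,20,330),CY); im,C=snap("wrist","c3"); im2,_=snap("scene","c3s")
for o in (0,-8,-12,-20): print(o,[w2pix(ca(x,-48+o,105),"",C).round() for x in(-30,30)])
a=cv2.resize(im[60:260,130:350,::-1],(440,400)); b=cv2.resize(im2[90:190,250:340,::-1],(360,400),interpolation=cv2.INTER_CUBIC)
cv2.imwrite("pics/c3c.png",np.hstack([a,b]))
```

```text
0 [array([164., 157.]), array([232., 164.])]
-8 [array([164., 147.]), array([232., 155.])]
-12 [array([164., 142.]), array([232., 151.])]
-20 [array([164., 132.]), array([232., 141.])]
[array([165., 222.]), array([234., 224.])]
0 [array([147., 200.]), array([193., 202.])]
-8 [array([147., 193.]), array([193., 196.])]
-12 [array([147., 190.]), array([193., 193.])]
-20 [array([147., 183.]), array([193., 187.])]
```

View pics/c3c.png

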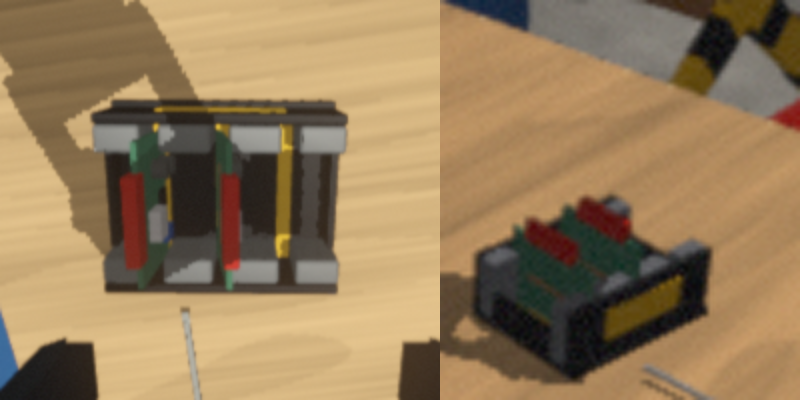

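Both boards stand in their slots with only a small lean. Now the third board goes to slot 2.

Run:
```python
from fit import *
move_pose(rk(0,76,260),RY)
pick(48)
move_l(rk(0,52.5,119),RY,vel=.02); print(st())
print(move_l(rk(0,52.5,170),RY,vel=.06),st())
move_l(rk(0,52.5,300),RY,vel=.2)
z=lower(50)
if abs(z-.097)<.004: release_biased(50,z)
move_pose(ca(-10,20,330),CY); im,C=snap("wrist","c4"); im2,_=snap("scene","c4s")
a=cv2.resize(im[60:260,130:350,::-1],(440,400)); b=cv2.resize(im2[90:190,250:340,::-1],(360,400),interpolation=cv2.INTER_CUBIC)
cv2.imwrite("pics/c4c.png",np.hstack([a,b]))
# relays
move_pose([.57,.0,.40],down(np.pi/2)); im,C=snap("wrist","rel")
for d in place_of("relay_a","wrist"): print(d, pix2w(d["position"],"",0,C).round(4))
for d in boxes_of("relay_a","wrist"): print(d, pix2w(d["position"],"",.03,C).round(4))
cv2.imwrite("pics/relc.png",im[:,:,::-1]); print(C[1],st())
```

```text
down False (49.2, array([ 0.5185, -0.195 ,  0.1196]), 0.0885, array([ 0.4, -0.1,  0. ]))
close1 (50.2, array([ 0.5194, -0.2055,  0.1192]), 0.0347, array([  5.2, -60.6, -24.3]))
23 (50.6, array([ 0.5198, -0.2106,  0.1193]), 0.0246, array([  5.2, -60.5, -24. ]))
18 (51.1, array([ 0.5203, -0.2157,  0.1194]), 0.0146, array([  4.9, -60.8, -23.1]))
13 (51.6, array([ 0.5205, -0.2184,  0.1194]), 0.0098, array([  4.6, -47. , -17.8]))
(52.2, array([ 0.5206, -0.2193,  0.1193]), 0.0095, array([-0.5, -8.7, -1. ]))
False (53.2, array([ 0.5202, -0.218 ,  0.1696]), 0.0096, array([-0.2, -0.4, -0.9]))
lower True (59.1, array([0.543 , 0.3441, 0.0973]), 0.0097, array([-2.1,  0.9,  6. ]))
bias False (59.5, array([0.544 , 0.3497, 0.0973]), 0.0099, array([ -3.4, -13.3,   3.6]))
open (60.8, array([0.5444, 0.352 , 0.0979]), 0.0884, array([0.5, 0.8, 1.7]))
shift (61.2, array([0.5471, 0.372 , 0.0981]), 0.0881, array([-0.3, -0.5, -0.2]))
open2 (61.5, array([0.5472, 0.3715, 0.0983]), 0.088, array([-0.2, -0.3,  0. ]))
up (62.3, array([0.5469, 0.3715, 0.1988]), 0.088, array([ 0.4,  0.3, -0.4]))
{'position': [78.2, 256.7], 'confidence': 0.86} [0.4626 0.0056 0.    ]
{'position': [176.9, 265.9], 'confidence': 0.82} [0.6397 0.024  0.    ]
{'position': [119.4, 103.0], 'confidence': 0.32} [ 0.5321 -0.2712  0.    ]
{'position': [78.7, 257.2], 'confidence': 0.84} [0.4647 0.0061 0.03  ]
{'position': [121.7, 405.4], 'confidence': 0.61} [0.533  0.2591 0.03  ]
{'position': [114.4, 105.3], 'confidence': 0.38} [ 0.5213 -0.2505  0.03  ]
[ 4.87095259e-01 -1.06124251e-04  5.26338391e-01] (64.4, array([0.5701, 0.001 , 0.3997]), 0.0884, array([0. , 0.2, 0.3]))
```

View pics/c4c.png

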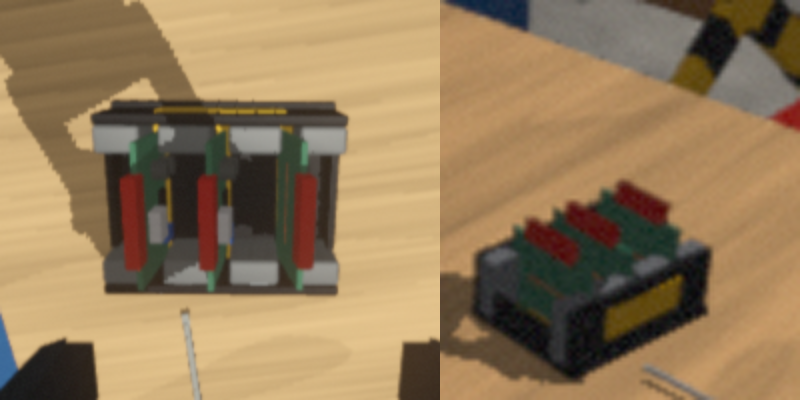

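View pics/relc.png

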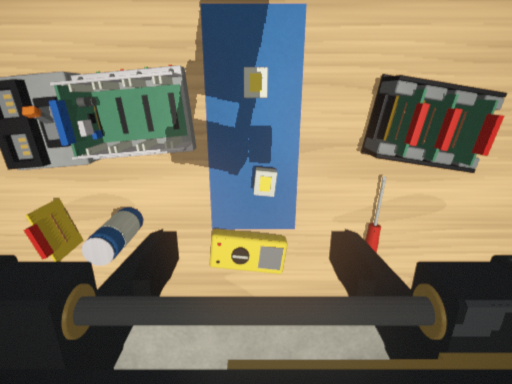

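All three boards are seated. One relay has been knocked: it now sits at (78,257), world (0.463, 0.006), while the other is at (177,266). I take near overhead views of both relays and the sockets.

```bash
cat >> fit.py <<'E'
def relrect(im,C,guess,z=.042,side=.05):
    # metric top-down rectification round the guess, 0.25 mm/px
    n=int(2*side/.00025); u=np.array([[guess[0]+side-i*2*side,guess[1]+side-j*2*side] for i,j in((0,0),(0,1),(1,1),(1,0))])
    src=np.float32([w2pix([*q,z],"",C)[::-1] for q in u]); dst=np.float32([[0,0],[n,0],[n,n],[0,n]])
    return cv2.warpPerspective(im,cv2.getPerspectiveTransform(src,dst),(n,n),flags=cv2.INTER_CUBIC) # row down=-x, col right=-y
def relpose(im,C,guess):
    r=relrect(im,C,guess).astype(int); 
    m=((r[:,:,0]>r[:,:,2]*.85+0)&(r[:,:,0]>95)).astype(np.uint8)
    m=cv2.morphologyEx(m,cv2.MORPH_OPEN,np.ones((9,9)))
    cs,_=cv2.findContours(m,0,2); c=max(cs,key=cv2.contourArea)
    (cx,cy),(w,h),a=cv2.minAreaRect(c)
    p=np.array([guess[0]+.05-cy*.00025,guess[1]+.05-cx*.00025])
    # long axis direction in px -> world
    th=np.deg2rad(a if w>h else a+90); v=np.array([-np.sin(th),-np.cos(th)])
    yaw=np.arctan2(v[1],v[0]); yaw=(yaw+np.pi/2)%np.pi-np.pi/2
    return p,yaw,sorted([w*.25,h*.25]),r.astype(np.uint8)
E
python3 - <<'E'
from fit import *
out=[]
move_pose([.546,.006,.22],down(np.pi/2)); im,C=snap("wrist","ra"); p,y,s,r=relpose(im,C,(.463,.006)); print("near",p.round(4),y,s); out.append(r)
ok=False
for Y in(-np.pi/2,np.pi/2):
    try: move_pose([.64+(-.083 if Y<0 else .083),.02,.22],down(Y)); ok=True; break
    except Unreachable: print("unreach",Y)
im,C=snap("wrist","rb"); p,y,s,r=relpose(im,C,(.64,.022)); print("far",p.round(4),y,s); out.append(r)
g=rk(0,-110.4,70)
tp=rk(60,-110.4,230); move_pose(tp,RY); im,C=snap("wrist","so")
print([(d["position"],round(d["confidence"],2),pix2w(d["position"],"",.07,C).round(4)) for d in place_of("socket0","wrist")],rk(-34,-110.4,70),rk(34,-110.4,70))
r=relrect(im,C,g[:2],z=.07,side=.07); cv2.imwrite("pics/sorect.png",r[:,:,::-1]); out.append(cv2.resize(r,(400,400)))
np.save("sorect.npy",r); print(g)
cv2.imwrite("pics/mont.png",np.hstack([cv2.resize(out[0],(200,200)),cv2.resize(out[1],(200,200)),cv2.resize(out[2],(400,400))[:200]])[:,:,::-1]) if 0 else None
L=np.vstack([cv2.resize(out[0],(280,280)),cv2.resize(out[1],(280,280))]); S=cv2.resize(r,(520,560))
cv2.imwrite("pics/mont.png",np.hstack([L,S])[:,:,::-1]); print(st())
E
```

```text
near [0.4708 0.0028] 0.0 [37.5, 46.0]
far [0.6398 0.02  ] -0.09966865399340463 [38.35868835449219, 46.19459915161133]
[([152.2, 249.6], 0.74, array([ 0.5695, -0.3821,  0.07  ])), ([81.4, 253.6], 0.6, array([ 0.5018, -0.3841,  0.07  ]))] [ 0.5011715  -0.38351145  0.07      ] [ 0.56889567 -0.37739293  0.07      ]
[ 0.53503359 -0.38045219  0.07      ]
(71.2, array([ 0.5949, -0.3749,  0.23  ]), 0.088, array([-0.4,  0.4, -0.1]))
```

View pics/mont.png

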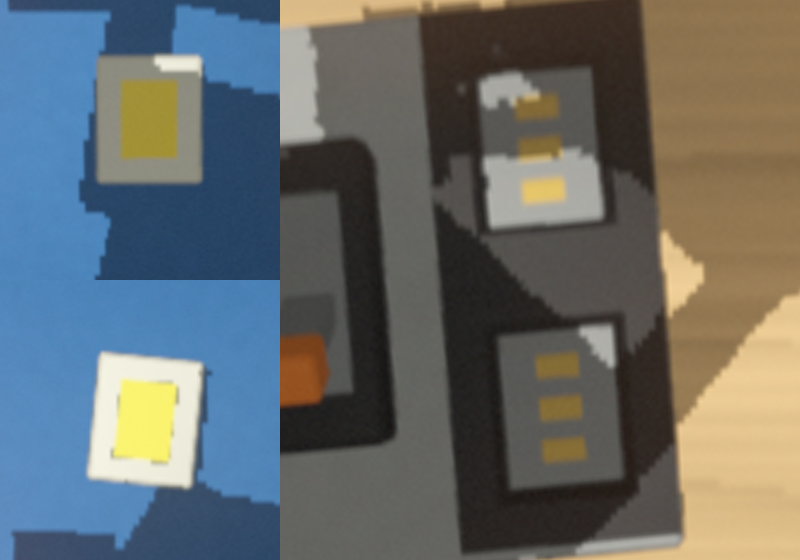

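Near relay: (0.471, 0.003), yaw about 0. Far relay: (0.640, 0.020), yaw -0.10. From the hole outlines the sockets are at about (0.5025, -0.3855) and (0.5697, -0.381), yaw 0.089. I plug the far relay into socket1 first.

```bash
cat >> fit.py <<'E'
S0=np.array([.5025,-.3855]); S1=np.array([.5697,-.381]); SYAW=.089
SR=down(SYAW+np.pi/2)
def grab(p,yaw,off=0):
    o=np.array([np.cos(yaw),np.sin(yaw)])*off; o3=[p[0]+o[0],p[1]+o[1]]
    move_pose([*o3,.15],down(yaw+np.pi/2)); print(move_l([*o3,.036],vel=.1,force_limit=10),st())
    close(); print("grip",st()); move_l([*o3,.20],vel=.15); print("lift",st())
def insert(S,off=0):
    o=np.array([np.cos(SYAW),np.sin(SYAW)])*off; b=S+o
    move_pose([*b,.20],SR); move_l([*b,.118],SR,vel=.1)
    for dx,dy in [(0,0),(2,0),(-2,0),(0,2),(0,-2),(2,2),(-2,2),(2,-2),(-2,-2),(4,0),(-4,0)]:
        d=np.array([np.cos(SYAW)*dx-np.sin(SYAW)*dy,np.sin(SYAW)*dx+np.cos(SYAW)*dy])/1e3
        move_l([*(b+d),.112],SR,vel=.05)
        h=move_l([*(b+d),.0925],SR,vel=.02,force_limit=15); s=st(); print((dx,dy),h,s)
        if s[1][2]<.0965: return True
        move_l([*(b+d),.112],SR,vel=.05)
    return False
E
python3 - <<'E'
from fit import *
im,C=snap("top"); print([(d["confidence"],pix2w(d["position"],"",0,C).round(3)) for d in place_of("relay_a","top")][:3])
grab((.6398,.020),-.105)
print(insert(S1))
E
```

```text
[(0.6, array([0.48 , 0.004, 0.   ])), (0.49, array([0.629, 0.014, 0.   ])), (0.46, array([0.544, 0.284, 0.   ]))]
False (74.1, array([0.6402, 0.02  , 0.0367]), 0.0886, array([ 1.1, -0.1, -0.9]))
grip (74.9, array([0.6398, 0.0201, 0.036 ]), 0.0379, array([-0.1,  0.2,  0.4]))
lift (76.1, array([0.6394, 0.02  , 0.199 ]), 0.0382, array([-0.1, -0.4,  0.3]))
(0, 0) True (79.4, array([ 0.5698, -0.3811,  0.1043]), 0.038, array([-2.2,  1.1,  6.2]))
(2, 0) True (80.6, array([ 0.5718, -0.3809,  0.1043]), 0.0374, array([-1.3,  0.7,  5.9]))
(-2, 0) True (81.7, array([ 0.5684, -0.3812,  0.1053]), 0.0377, array([-0.4,  1. ,  4.9]))
(0, 2) True (82.8, array([ 0.5703, -0.3791,  0.1026]), 0.0378, array([-0. ,  0.5,  6.7]))
(0, -2) True (84.0, array([ 0.57 , -0.383,  0.106]), 0.0379, array([-1.5,  1.4,  6.2]))
(2, 2) True (85.4, array([ 0.5714, -0.3788,  0.0946]), 0.0376, array([-0.8,  0.9,  5.4]))
True
```

Run:
```python
from fit import *
p=get_state()["tcp_pos"]
print(move_l([p[0],p[1],.091],SR,vel=.02,force_limit=30),st())
open_gripper(); print(st())
p=get_state()["tcp_pos"]; move_l([p[0],p[1],.20],SR); print(st())
# re-look at near relay
move_pose([.55,.003,.22],down(np.pi/2)); im,C=snap("wrist","ra2"); q,y,s,r=relpose(im,C,(.470,.004)); print("near",q.round(4),y,s)
if 36<s[0]<40 and 44<s[1]<48:
    grab(q,y,off=-.008)
    S=np.array([.5714,-.3788])-.068*np.array([np.cos(SYAW),np.sin(SYAW)])
    print(S,insert(S,off=-.008))
    p=get_state()["tcp_pos"]; print(move_l([p[0],p[1],.091],SR,vel=.02,force_limit=30),st())
```

```text
False (85.6, array([ 0.5716, -0.3792,  0.0932]), 0.0379, array([-6.5,  2.9, 12.5]))
(86.5, array([ 0.5716, -0.3791,  0.0915]), 0.0885, array([-0.2, -3.5,  5. ]))
(87.4, array([ 0.5713, -0.3788,  0.1986]), 0.0881, array([ 0.9, -1.2, -0.3]))
near [0.4705 0.0028] 0.0 [37.49999237060547, 45.49999237060547]
False (90.7, array([0.4628, 0.0027, 0.0365]), 0.0881, array([-0.1, -0.4, -0.2]))
grip (91.5, array([0.4625, 0.0028, 0.036 ]), 0.0379, array([-0.2,  0.2,  1. ]))
lift (92.7, array([0.4621, 0.0028, 0.1992]), 0.0384, array([-0.3,  0.3, -0.7]))
(0, 0) True (96.3, array([ 0.4956, -0.3855,  0.094 ]), 0.038, array([0.1, 0.4, 4.1]))
[ 0.50366914 -0.38484401] True
True (96.5, array([ 0.4956, -0.3854,  0.094 ]), 0.0375, array([-0.8, -0.1,  4.4]))
```

Run:
```python
from fit import *
p=get_state()["tcp_pos"]
print(move_l([p[0],p[1],.091],SR,vel=.02),st())
open_gripper(); print(st())
p=get_state()["tcp_pos"]; move_l([p[0],p[1],.20],SR); print(st())
move_pose(rk(50,-80,300),RY); im,C=snap("wrist","v1"); im2,_=snap("scene","v1s")
print([d for d in place_of("switch_tip","wrist")][:1],w2pix(rk(-21.7,-48,109),"",C),[d for d in place_of("relay_a","wrist")][:3])
for S in((.5714,-.3788),(.5037,-.3848)): print(w2pix([*S,.100],"",C).round(),w2pix([*S,.058],"",C).round())
a=cv2.resize(im[20:260,130:370,::-1],(400,400)); b=cv2.resize(im2[160:310,60:210,::-1],(400,400),interpolation=cv2.INTER_CUBIC)
cv2.imwrite("pics/v1c.png",np.hstack([a,b]))
```

```text
False (96.8, array([ 0.4957, -0.3855,  0.0939]), 0.0379, array([-8.4,  7.6, 23. ]))
(97.6, array([ 0.4958, -0.3859,  0.0914]), 0.088, array([ 0.6, -3.5,  4.4]))
(98.5, array([ 0.4955, -0.3854,  0.1987]), 0.0878, array([0.2, 0.4, 0. ]))
[{'position': [107.3, 284.1], 'confidence': 0.64}] [105.39984942 284.21871535] [{'position': [151.3, 229.2], 'confidence': 0.63}, {'position': [94.3, 228.2], 'confidence': 0.62}]
[157. 227.] [150. 229.]
[ 96. 225.] [ 95. 228.]
```

View pics/v1c.png

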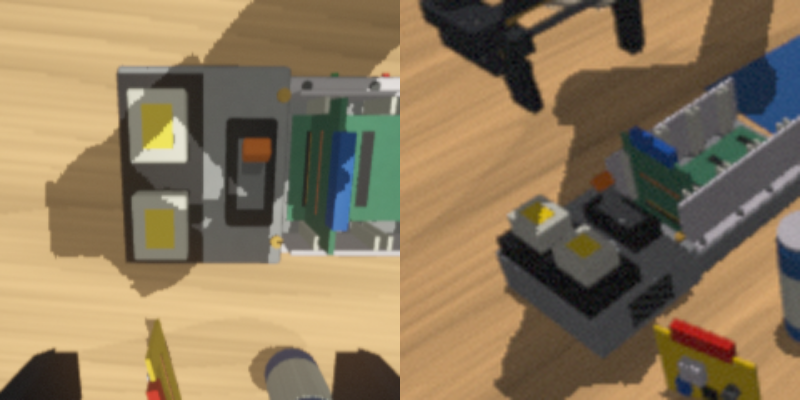

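Both relays sit flush in their sockets, at crop (157,127) and (160,229). The toggle is still off, at (257,150), and the blue board is in place. Now I switch on.

Run:
```python
from fit import *
close()
move_pose(rk(-54,-48,220),RY); move_l(rk(-54,-48,113),RY)
h=move_l(rk(8,-48,113),RY,vel=.05,force_limit=18); print(h,st(),rk(0,-48,113))
move_l(rk(-30,-48,113),RY); move_l(rk(-30,-48,220),RY)
move_pose(rk(0,20,400),RY); im,C=snap("wrist","v2"); im2,_=snap("scene","v2s")
print([d for d in place_of("switch_tip","wrist")][:2],"on",w2pix(rk(21.7,-48,109),"",C),"off",w2pix(rk(-21.7,-48,109),"",C))
a=cv2.resize(im[60:260,130:370,::-1],(400,400)); b=cv2.resize(im2[80:310,60:350,::-1],(400,400),interpolation=cv2.INTER_CUBIC)
cv2.imwrite("pics/v2c.png",np.hstack([a,b])); print(st())
```

```text
True (103.2, array([ 0.5319, -0.3182,  0.112 ]), 0.0003, array([-5.6, -1.3,  6.1])) [ 0.52941895 -0.3183053   0.113     ]
[{'position': [167.1, 211.9], 'confidence': 0.49}] on [167.29693861 208.74292912] off [138.26087117 207.23461792]
(105.3, array([ 0.5231, -0.2511,  0.3979]), 0.0005, array([-0.7,  0. ,  0.7]))
```

View pics/v2c.png

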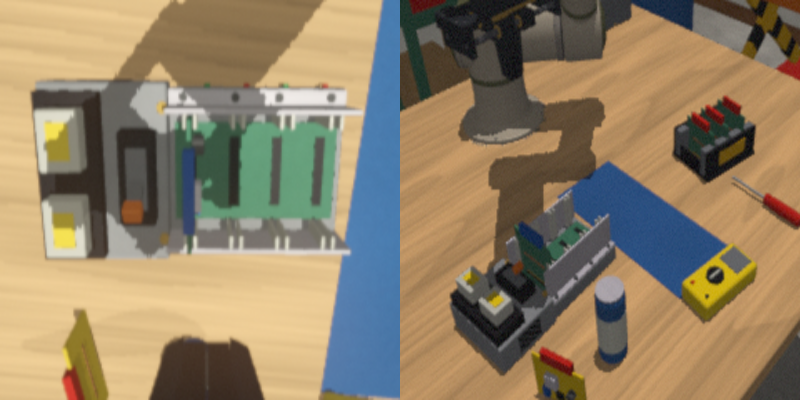

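Run:
```python
from fit import *
hand_in(); print(st())
```

```text
the job is handed in; nothing more can be done
the job is handed in; nothing more can be done
```

The job is done and handed in at about 105 s, under the 210 s limit.

- **Switch off:** I turned the main switch off first. The toggle tip matched the predicted OFF position to about 1 px. A second check before switching back on was 2 px off, still well within the off range.
- **Boards:** I moved the three red-strip boards to carrier slots 0, 1 and 2. Each touched the slot floor at the expected height before I let go. The last pictures show all three standing with a small lean.
- **Relays:** Both are plugged in. One had been knocked aside, so I measured it again before picking it up. For socket1 my first position estimate was about 3 mm off, and a short force-limited search found the hole. Both went down to about the expected full depth (0.093–0.094 m) and look flush in the pictures.
- **Switch on:** I switched it on last. The tip is at row 167.1 against 167.3 predicted for ON.
- **Left alone:** The blue-strip board, multimeter, screwdriver, spray can and yellow look-alike board appear where they were.

Two things were rougher than planned:
- **Picking the boards:** The jaws could only close off-centre between the boards, so the wrist briefly saw about 65 N sideways each time (the limit is 120 N).
- **Releasing in the carrier:** When I let go of the second and third boards, the opening fingers pushed the board in the next slot into a lean. All stayed seated.

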